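# Hang the calibration frame on the analyser deck's twin pins and lock it

### The job

Hang the calibration frame on the two locating pins of the measuring deck: get both holes over the pins, lower it in hand, gently and without forcing or dropping it, until it lies flush on the stage. Then slide the hold-down catch all the way in over the frame's edge. Leave the other things on the bench where they are.

Things in the scene. Friction and masses are not known exactly. Their poses are not given: they have to be found in the camera images.
- frame_grip (a point): Calibration frame, loose, 0.3 kg: black plate 80 (x) x 160 (y) x 10 mm, pale tile on top, two 12 mm through holes at x 0, y -62 and +62. Its handle on top is a level flat bar 92 long (y), 12 wide (x), 16 high, 30 clear above the plate. This point: the bar's centre, 48 mm above the plate's underside, midway between the holes. z up. Starts flat on the table. May be hung either way round.
- deck: Measuring deck, fixed: low white box 190 x 220 x 50 mm; on its top a black stage (88 x 172 x 8 mm) with two upright steel pins. Origin on the table under the nominal middle between the pins; the box spans x -80 to +110 mm. y runs along the line of the pins, z up, +x is the side of the hold-down catch.
- seat (a point): Nominal middle between the pins on the stage's top, 58 mm above the table; axes as the deck. The stage is clamped rigidly but in slotted holes: both pins together really stand up to 5 mm off nominal along the deck's x and up to 5 mm along its y (not turned), new each time, so feel or look for them. The frame lies on this face when home: bar centre 106 mm above the table.
- pin_tips (a point): Nominal middle between the two pin tops, 76 mm above the table (same 5 mm doubt). The pins stand at y -62 and +62 mm of it: 10 mm thick, 18 mm tall above the stage, flat-topped with a 1 mm chamfer, so a frame that is off rests on their tops until both holes find them. All rigid. Pressing the frame on the deck with over 30 N spoils the pins' adjustment: touch down slowly.
- catch_grip (a point): Hold-down catch on the deck: steel block with a thin tongue (its underside 2 mm above the seated frame's top) and an upright black square grip 14 x 14 mm, 30 mm tall. This point is on the grip's axis, 12 mm below its top, 88 mm above the table; drawn back it is at x +97, y 0 mm of the deck. The grip slides level along the deck's -x and carries this point with it.
- catch (a joint): Travel of the hold-down catch in m: 0 = drawn back, 0.035 = at its stop, tongue over the frame's edge. Growing values move towards the deck's -x. About 2.5 N of friction; it stays where it is left. At the start it is drawn back, to within 6 mm.
- cup: Black sample cup, 68 mm wide, 30 mm high (bystander). Origin under its centre.
- collar: Black plastic collar ring, 60 mm wide, 22 mm high (bystander). Origin under its centre.
- jar: Closed glass jar, 64 mm wide, 85 mm high (bystander). Origin under its centre.
- brush: Small cleaning brush, 160 mm long, lying flat (bystander).
- mouse: Black computer mouse, 105 x 60 x 34 mm (bystander). Origin under its centre.
- cover: Black blank plate without holes or handle, 80 x 130 x 8 mm, lying flat (bystander). Origin under its centre.

How it is judged:
On the way, in this order (a step that is already met when the one before it is completed fails the run):
1. the frame lies flush on the stage with both pins through its holes, the catch still drawn back (z of frame_grip in the frame of deck between 0.104 and 0.1082 m and horizontal distance between frame_grip and seat below 0.012 m and angle between frame_grip's own z axis and vertical below 0.03 rad and angle between the y axis of frame_grip and the y axis of deck, either way round below 0.08 rad and value of joint catch below 0.012 m), for 0.2 s.
2. the catch is slid in over the frame's edge (value of joint catch above 0.031 m), for 0.2 s.
At the end, for the whole second after the job is handed in: Frame level on the stage, both pins through its holes: bar centre 104 to 108.2 mm above the table, within 12 mm of the nominal seat, tilt under 0.03 rad, long side within 0.08 rad of the pin line; catch in more than 31 of its 35 mm; all at rest (z of frame_grip in the frame of deck between 0.104 and 0.1082 m and horizontal distance between frame_grip and seat below 0.012 m and angle between frame_grip's own z axis and vertical below 0.03 rad and angle between the y axis of frame_grip and the y axis of deck, either way round below 0.08 rad and value of joint catch above 0.031 m and linear speed of frame below 0.01 m/s); the robot touches nothing.
It fails at once if the frame is pressed or knocked against the deck with more than 30 N (contact force between frame and deck above 30 N).
It fails at once if the frame is let go over the deck before it is home (more than 5 mm above the stage) (horizontal distance between frame_grip and seat below 0.06 m and z of frame_grip in the frame of deck above 0.111 m and contact force between the fingers and frame below 0.2 N).
It fails at once if another thing on the bench is moved more than 30 mm (distance of any of cup, collar, jar, brush, mouse, cover from where it was at the start of the episode above 0.03 m).
It also fails if it takes over 72 s, if anything falls off the work surface, if the arm or the gripper's body presses on something with over 40 N, if the wrist force passes 120 N, or if a joint passes its speed limit or range.

### The arm

A 6-joint arm with a two-finger parallel gripper is mounted at the origin on the work surface. World frame = base frame: x ahead of the robot, y to its left, z up, the work surface at z = 0. Lengths are in m, angles in rad, forces in N, time in s.
With the tool pointing down it reaches from about 0.35 to 0.8 m from the base axis. Payload 7.3 kg.
Tool frame: the origin (TCP) lies midway between the tips of the shut fingers; the grasp point (between the pads) lies 19 mm behind it; z points along the fingers, y is the direction in which the jaws open and shut (so a half turn about z gives the same grasp; the last joint's range is limited). The gripper opens to 85 mm and grips with 20 to 120 N. Pads are 22 mm wide; open, the fingers measure 114 mm over their backs; the gripper's body (76 mm by 85 mm) begins 54 mm behind the grasp point. The pads swing forward as they close: fully open they stand 13 mm farther back than shut.
Start: joints at [-1.27, 0.342, 1.524, -0, 1.275, -0.146], TCP at [0.227, -0.473, 0.231] pointing down, gripper open.
Joint ranges: [-2.53, 2.53], [-0.77, 2.02], [0.04, 2.7], [-1, 4.14], [0.28, 2.66], [-3.11, 3.11]. Speed limits (rad/s): [2.57, 2.57, 3.14, 3.14, 3.14, 3.14].

### API

Orientations are given as a rotation vector (axis times angle).
In Python, from station import sense, capture, hand_in, spot_in gives the robot as it stands.
- The arm moves only by the shell command python3 -m pendant 'ROWS' [FORCE]. ROWS is JSON, a list of rows, each a list of 7 numbers: the turn, a rotation vector about the tool's x, y, z in degrees, then the shift along the tool's x, y, z in mm, then the finger opening in mm, from 0 to 85.4. A call has 1 to 12 rows; each row is the pose to reach, as a shift and turn from the pose measured when the call began, along the tool's axes at that moment; what a row does not reach only later rows make up. A row lasts 1/8 s, in which the tool goes at most 62.5 mm and 10.7 degrees, less where a joint would pass 70% of its speed; a pose out of reach is approached as far as the arm can. A call with a gripper value outside its range is refused whole. The fingers move at their own pace and stop on an object; FORCE is the grip in N (left out, the last holds). Time passes only in rows, so rows that repeat a pose let the fingers close. It gives the time, the measured TCP pose, the force and the opening at its end, in the units of the state.
- sense(): the state, without advancing time (a new reading comes with each control period).
- capture(name): name is "side" or "top" or "wrist"; returns a dict with "color" (420x560x3 uint8, red, green, blue), "intrinsics" (3x3 intrinsics, pixels), "world_from_camera" (4x4, takes a point from camera to world coordinates); the wrist camera has in their place "T_tool_cam" (4x4, takes a point from camera to tool coordinates, whose origin is the TCP and whose axes are the flange's). Camera axes: x right, y up, looking along -z (the intrinsics and any distortion apply to the point x, -y, -z); pixel columns grow to the right and rows downward; lengths in m; the calibration is good to about 2 mm. The wrist camera is an equidistant fisheye: a pixel r from the principal point sees the ray r / f radians off the axis. A picture is of the moment at which its call begins: read the wrist's pose just before it. There is no depth.
- hand_in(): hands the job in, once; it reports no verdict.
Trained networks look in a picture, given as the dict that the camera call returned (one of the last four; its "shot" number tells which), for a name from the list of things; names that differ only in an ending like _2 or _b are one class to them, and where a whole thing is asked for, a point or a joint stands for the part that bears it (a point fixed in the world has none). Each returns a list of dicts, best first, with "score" (0 to 1); they miss things now and then, are a little off and sometimes report something else, mostly with a low value. They report only what shows in the picture. A call takes as long as a camera call.
- spot_in(query, picture): "location" ([row, column] as shares, 0 to 1, of the picture: columns of its width, rows of its height, amid what is visible of it).
The state is a dict: "t": time; "joints": joint angles; "joint_velocities": joint speeds; "joint_efforts": joint torques, N m; "position": TCP position; "tool_rot": TCP orientation; "force": force on the tool from outside, world axes, zero at the start; "wrist_torque": the same for the moment, N m; "opening": finger opening in m.
Only numpy, scipy, OpenCV 4.12 (cv2) and the standard library are available. Lean on these libraries where they do the work, as an engineer would, in place of code of your own. Each camera call takes 0.05 s, during which the arm holds its last target. There are 200 camera calls.

## Working session

There is one attempt and no reset: what is moved stays moved. The work goes in short steps, Python scripts to look and compute and a shell command to move; the robot and the scene stay as the last step left them, time stands still between calls to the robot, and variables do not carry over. Pictures are saved under pics/ and viewed, about 8 in all and at most 12, crops included, and the job is handed in when it is done.

```bash
ls; mkdir -p pics; cat > h.py <<'E'
import numpy as np, cv2
from scipy.spatial.transform import Rotation as R
from station import sense, capture, hand_in, spot_in
def ray(p,px,st=None):
    """px=(col,row) -> origin, dir in world"""
    K=np.array(p["intrinsics"]);x=(px[0]-K[0,2])/K[0,0];y=(px[1]-K[1,2])/K[1,1]
    if "T_tool_cam" in p:
        r=np.hypot(x,y);s=np.sin(r)/r if r>1e-9 else 1
        d=np.array([x*s,-y*s,-np.cos(r)])
        W=np.eye(4);W[:3,:3]=R.from_rotvec(st["tool_rot"]).as_matrix();W[:3,3]=st["position"]
        T=W@np.array(p["T_tool_cam"])
    else:
        d=np.array([x,-y,-1.]);T=np.array(p["world_from_camera"])
    return T[:3,3],T[:3,:3]@d
def onz(p,px,z,st=None):
    o,d=ray(p,px,st);return o+d*(z-o[2])/d[2]
def proj(p,X,st=None):
    K=np.array(p["intrinsics"])
    if "T_tool_cam" in p:
        W=np.eye(4);W[:3,:3]=R.from_rotvec(st["tool_rot"]).as_matrix();W[:3,3]=st["position"];T=W@np.array(p["T_tool_cam"])
    else:T=np.array(p["world_from_camera"])
    c=np.linalg.inv(T)@np.append(X,1);v=np.array([c[0],-c[1],-c[2]])
    if "T_tool_cam" in p:
        th=np.arctan2(np.hypot(v[0],v[1]),v[2]);u=v[:2]/np.hypot(v[0],v[1])*th
    else:u=v[:2]/v[2]
    return K[0,0]*u[0]+K[0,2],K[1,1]*u[1]+K[1,2]
def save(p,n):cv2.imwrite("pics/"+n+".png",p["color"][:,:,::-1])
E
python3 - <<'E'
from h import *
np.set_printoptions(precision=4,suppress=True)
s=sense();print(s)
for c in("top","side","wrist"):
    p=capture(c);save(p,c+"0")
    print(c,p["intrinsics"],p.get("world_from_camera",p.get("T_tool_cam")))
    for q in("frame_grip","deck","catch_grip"):
        for r in spot_in(q,p)[:2]:
            px=(r["location"][1]*560,r["location"][0]*420);print(q,round(r["score"],2),np.round(px),onz(p,px,.05,s))
a=cv2.imread("pics/top0.png");b=cv2.imread("pics/side0.png")
E
```

```text
pics
{'t': 0.0, 'joints': array([-1.27  ,  0.3427,  1.525 , -0.    ,  1.2754, -0.146 ]), 'joint_velocities': array([ 0.0008, -0.0009,  0.0007,  0.0027,  0.    ,  0.0008]), 'joint_efforts': array([ -0.0012, -43.3686, -24.6013,  -0.0002,   0.0079,   0.    ]), 'position': array([ 0.2267, -0.4731,  0.2306]), 'tool_rot': array([-3.062 , -0.6957,  0.0002]), 'force': array([-0.1133,  0.4247, -0.1998]), 'wrist_torque': array([-0.0312, -0.0178, -0.0282]), 'opening': 0.08537663207221058}
top [[527.0172   0.     284.916 ]
 [  0.     527.0172 204.2033]
 [  0.       0.       1.    ]] [[-0.0612  0.9719 -0.2274  0.259 ]
 [-0.9981 -0.059   0.0165  0.0074]
 [ 0.0026  0.2279  0.9737  1.6399]
 [ 0.      0.      0.      1.    ]]
frame_grip 0.89 [346. 239.] [ 0.5105 -0.198   0.05  ]
deck 0.7 [195. 234.] [0.553  0.2605 0.05  ]
catch_grip 0.65 [187. 207.] [0.6392 0.2842 0.05  ]
side [[432.3213   0.     274.9913]
 [  0.     432.3213 213.1559]
 [  0.       0.       1.    ]] [[-0.9178  0.2172 -0.3325  0.2434]
 [-0.3969 -0.5301  0.7493  0.8684]
 [-0.0135  0.8197  0.5727  0.7506]
 [ 0.      0.      0.      1.    ]]
frame_grip 0.81 [338. 208.] [ 0.4928 -0.1397  0.05  ]
frame_grip 0.33 [227. 284.] [0.6385 0.2546 0.05  ]
deck 0.85 [261. 308.] [0.536 0.291 0.05 ]
deck 0.46 [214. 392.] [0.5294 0.504  0.05  ]
catch_grip 0.66 [226. 284.] [0.6404 0.2554 0.05  ]
wrist [[325.1923   0.     280.816 ]
 [  0.     325.1923 210.6871]
 [  0.       0.       1.    ]] [[-0.0002  0.9552  0.2958  0.0744]
 [ 1.      0.0002  0.0001  0.0003]
 [ 0.0001  0.2958 -0.9552 -0.1422]
 [ 0.      0.      0.      1.    ]]
```

View pics/top0.png

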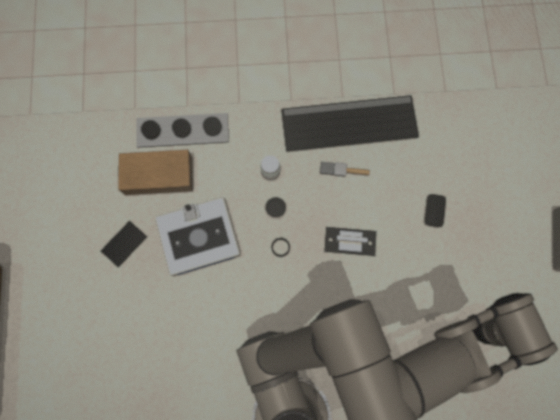

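View pics/side0.png

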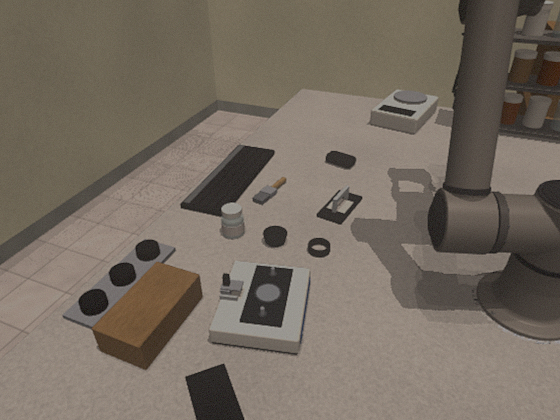

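The top view shows the frame at about (350,241) with its handle bar, and the deck at (198,237) with the catch at (188,211). The side view agrees. Next I'll fit rectangles to get coarse poses.

```bash
cat > rects.py <<'E'
from h import *
np.set_printoptions(precision=4,suppress=True)
p=capture("top");g=cv2.cvtColor(p["color"],cv2.COLOR_RGB2GRAY)
def rect(c,z,bright=False,hw=45):
    x,y=c;sub=g[y-hw:y+hw,x-hw:x+hw]
    m=(sub>175) if bright else (sub<75)
    n,l,st,ce=cv2.connectedComponentsWithStats(m.astype(np.uint8))
    k=1+np.argmin([np.hypot(*(ce[i]-hw))+(1e3 if st[i,4]<60 else 0) for i in range(1,n)])
    r=cv2.minAreaRect(np.argwhere(l==k)[:,::-1].astype(np.float32))
    P=[onz(p,b+[x-hw,y-hw],z)[:2] for b in cv2.boxPoints(r)];P=np.array(P)
    e=[P[1]-P[0],P[2]-P[1]];L=max(e,key=np.linalg.norm)
    print(c,st[k,4],"ctr",P.mean(0),"sides",[np.linalg.norm(v) for v in e],"long ang",np.degrees(np.arctan2(L[1],L[0]))%180)
rect((350,241),.01,hw=35);rect((198,237),.058,hw=45)
E
python3 rects.py
python3 - <<'E'
from h import *
g=cv2.imread("pics/top0.png")
a=cv2.resize(g[190:280,150:250],None,fx=4,fy=4,interpolation=2);b=cv2.resize(g[190:280,300:400],None,fx=4,fy=4,interpolation=2)
cv2.imwrite("pics/crop.png",np.hstack([a,b]))
E
```

```text
(350, 241) 230 ctr [ 0.5048 -0.2494] sides [np.float64(0.07287502856377481), np.float64(0.0869191058261569)] long ang 81.66971035340624
(198, 237) 1087 ctr [0.5408 0.2505] sides [np.float64(0.1662217909218902), np.float64(0.0820055255259374)] long ang 103.69503203694507
```

View pics/crop.png

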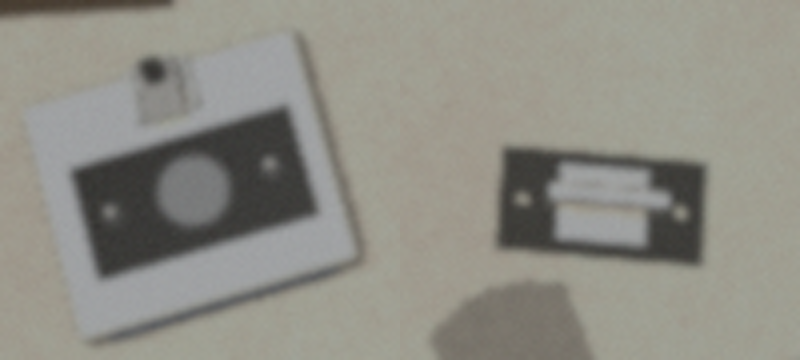

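The crop shows the stage's long axis turned, with pins at crop (111,212) and (270,165). On the frame, the holes are at crop (522,198) and (681,213) and the bar lies between them. I'll work out the world poses and a move to above the frame.

```bash
cat >> h.py <<'E'
def goal(pos,yang,s=None):
    """tool down, tool y at world angle yang (deg, mod 180); prints row turn/shift"""
    s=s or sense();C=R.from_rotvec(s["tool_rot"]);best=None
    for a in(yang,yang+180):
        y=np.array([np.cos(np.radians(a)),np.sin(np.radians(a)),0]);z=np.array([0,0,-1.]);x=np.cross(y,z)
        t=(C.inv()*R.from_matrix(np.c_[x,y,z])).as_rotvec(degrees=True)
        print("turn",np.round(t,2),end=" | ")
    print("shift",np.round(C.inv().apply(np.array(pos)-s["position"])*1e3,1),"j6",round(s["joints"][5],2))
E
python3 - <<'E'
from h import *
np.set_printoptions(precision=4,suppress=True)
p=capture("top")
def w(c,off,z):return onz(p,((c[0]-off)/4+(150 if off==0 else 300),c[1]/4+190),z)
C=[w(c,400,.01) for c in((503,148),(706,163),(702,264),(498,247))]
h=[w(c,400,.01) for c in((522,198),(681,213))]
f=np.mean(C,0);d=C[0]-C[1]+C[3]-C[2];a=np.degrees(np.arctan2(d[1],d[0]))
print("frame",f,a,"holes",h,np.linalg.norm(h[0]-h[1]),np.mean(h,0))
q=[w(c,0,.076) for c in((111,212),(270,165))];print("pins",q,np.linalg.norm(q[0]-q[1]),np.mean(q,0))
e=q[0]-q[1];print("deck y ang",np.degrees(np.arctan2(e[1],e[0])))
goal((f[0],f[1],.22),a-90)
E
```

```text
frame [ 0.5083 -0.2177  0.01  ] 81.96620932209915 holes [array([ 0.5178, -0.1556,  0.01  ]), array([ 0.4984, -0.2786,  0.01  ])] 0.12451398899122851 [ 0.5081 -0.2171  0.01  ]
pins [array([0.5245, 0.3085, 0.076 ]), array([0.553 , 0.1886, 0.076 ])] 0.1232509568187169 [0.5388 0.2486 0.076 ]
deck y ang 103.35777329032473
turn [  0.     0.01 -56.37] | turn [  0.01  -0.   123.63] | shift [ 364.3 -109.1   11.3] j6 -0.15
```

```bash
python3 -m pendant '[[0,0,-56.4,364,-109,11,85],[0,0,-56.4,364,-109,11,85],[0,0,-56.4,364,-109,11,85],[0,0,-56.4,364,-109,11,85],[0,0,-56.4,364,-109,11,85],[0,0,-56.4,364,-109,11,85],[0,0,-56.4,364,-109,11,85],[0,0,-56.4,364,-109,11,85],[0,0,-56.4,364,-109,11,85],[0,0,-56.4,364,-109,11,85]]' 40
python3 - <<'E'
from h import *
s=sense();p=capture("wrist");save(p,"w1");print(s["position"],s["tool_rot"],s["joints"])
for r in spot_in("frame_grip",p)[:2]:
    px=(r["location"][1]*560,r["location"][0]*420);print(r["score"],np.round(px),onz(p,px,.03,s))
E
```

```text
t: 1.95
position: [0.5073, -0.2191, 0.2205]
tool_rot: [2.373, 2.058, -0.0]
force: [-0.3, 1.2, -0.5]
opening: 0.085
[ 0.5072664  -0.21906176  0.22050892] [ 2.37302922e+00  2.05821305e+00 -2.85438036e-04] [-5.46212221e-01  4.00875505e-01  1.46521617e+00 -2.87312084e-04
  1.27523881e+00 -4.04277554e-01]
0.72 [284. 177.] [ 0.51079963 -0.2111718   0.03      ]
```

View pics/w1.png

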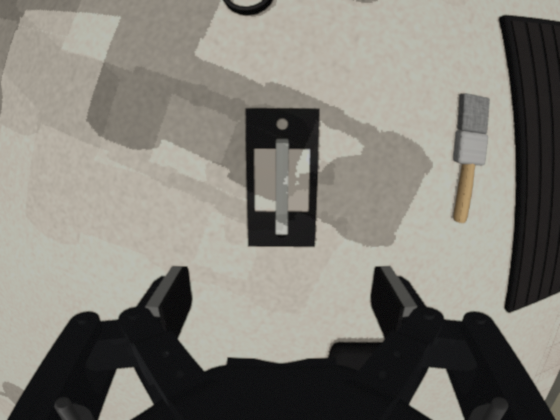

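The wrist picture shows the frame nearly upright in the image. The bar's ends are at (282,140) and (281,235), the upper hole at (282,124), and the plate corners at (247,109), (319,109), (315,246), (249,246).

```bash
python3 - <<'E'
from h import *
np.set_printoptions(precision=4,suppress=True)
s=sense();p=capture("wrist")
a,b=[onz(p,c,.056,s) for c in((282.3,139.5),(281.5,235))];d=a-b
ang=np.degrees(np.arctan2(d[1],d[0]));print("bar",np.linalg.norm(d),(a+b)/2,ang)
P=[onz(p,c,.01,s) for c in((246,108.5),(319.5,108.5),(315,246.5),(248.5,246.5))]
e=P[0]+P[1]-P[2]-P[3];print("plate",np.mean(P,0),np.degrees(np.arctan2(e[1],e[0])),"hole",onz(p,(282.5,124),.01,s))
c=(a+b)/2
goal((c[0],c[1],.030),ang-90,s)
E
```

```text
bar 0.09572572038013391 [ 0.5081 -0.2171  0.056 ] 81.46865334828388
plate [ 0.5084 -0.2185  0.01  ] 81.53687868622013 hole [ 0.5174 -0.1569  0.01  ]
turn [0.01 0.01 0.43] | turn [  -0.02    0.02 -179.57] | shift [  1.8   0.3 190.5] j6 -0.4
```

```bash
python3 -m pendant '[[0,0,0.4,1.3,0.5,60,85],[0,0,0.4,1.3,0.5,120,85],[0,0,0.4,1.3,0.5,160,85],[0,0,0.4,1.3,0.5,180,85],[0,0,0.4,1.3,0.5,190,85],[0,0,0.4,1.3,0.5,190.5,85],[0,0,0.4,1.3,0.5,190.5,0],[0,0,0.4,1.3,0.5,190.5,0],[0,0,0.4,1.3,0.5,190.5,0],[0,0,0.4,1.3,0.5,190.5,0],[0,0,0.4,1.3,0.5,190.5,0],[0,0,0.4,1.3,0.5,190.5,0]]' 60
```

```text
t: 3.6
position: [0.5084, -0.2175, 0.0304]
tool_rot: [2.379, 2.051, 0.0]
force: [-1.2, 1.2, 5.4]
opening: 0.0105
```

```bash
python3 -m pendant '[[0,0,0,0,0,-10,0],[0,0,0,0,0,-40,0],[0,0,0,0,0,-90,0],[0,0,0,0,0,-140,0],[0,0,0,0,0,-170,0],[0,0,0,0,0,-170,0],[0,0,0,0,0,-170,0]]'
python3 - <<'E'
from h import *
s=sense();print(s["force"],s["opening"],s["wrist_torque"],s["joints"]);goal((.5805,.0735,.2),13.4,s)
E
```

```text
t: 4.47
position: [0.5075, -0.2169, 0.1987]
tool_rot: [-2.378, -2.05, 0.001]
force: [-0.2, -0.6, -3.5]
opening: 0.0105
[-0.23825435 -0.60471772 -3.49912757] 0.010529072034716758 [0.02140317 0.00775978 0.02130491] [-5.42737581e-01  4.19568955e-01  1.49868379e+00 -1.36220356e-04
  1.22553388e+00 -3.94682918e-01]
turn [ -0.11  -0.06 -21.88] | turn [-9.0000e-02  1.5000e-01  1.5812e+02] | shift [298.   29.4  -1.1] j6 -0.39
```

Held, with about 3 N of weight. Next I move it beside the deck and look.

```bash
python3 -m pendant '[[0,0,-3,30,3,0,0],[0,0,-7,80,9,0,0],[0,0,-12,130,13,0,0],[0,0,-17,180,18,0,0],[0,0,-21.9,230,23,0,0],[0,0,-21.9,270,27,0,0],[0,0,-21.9,290,29,0,0],[0,0,-21.9,298,29,0,0],[0,0,-21.9,298,29,0,0],[0,0,-21.9,298,29,0,0],[0,0,-21.9,298,29,0,0]]'
python3 - <<'E'
from h import *
s=sense();p=capture("wrist");save(p,"w2");print(s["position"],s["tool_rot"])
cv2.imwrite("pics/w2b.png",cv2.resize(p["color"][:,:,::-1][0:320,100:460],None,fx=2.2,fy=1.85,interpolation=2)) if 0 else None
for q in("frame_grip","catch_grip","deck"):
  for r in spot_in(q,p)[:2]:
    px=(r["location"][1]*560,r["location"][0]*420);print(q,r["score"],np.round(px),onz(p,px,.088,s))
E
```

```text
t: 5.85
position: [0.5801, 0.0725, 0.199]
tool_rot: [-1.947, -2.463, 0.001]
force: [-0.9, -0.3, -2.5]
opening: 0.011
[0.58005424 0.07252539 0.19896202] [-1.94710098e+00 -2.46280292e+00  7.76074700e-04]
frame_grip 0.86 [284. 197.] [0.57923438 0.08076109 0.088     ]
catch_grip 0.81 [382.   6.] [0.61872586 0.25339753 0.088     ]
deck 0.69 [297.  52.] [0.56270485 0.19535914 0.088     ]
```

View pics/w2.png

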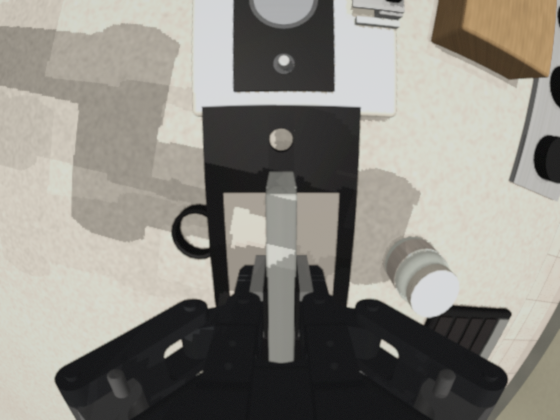

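The wrist view shows the near pin at about (284,61), the frame's leading hole at (281,139), and the frame parallel to the stage. I'll back off 75 mm to see both pins and measure precisely from that picture.

```bash
python3 -m pendant '[[0,0,0,-40,0,0,0],[0,0,0,-75,0,0,0],[0,0,0,-75,0,0,0],[0,0,0,-75,0,0,0],[0,0,0,-75,0,0,0]]'
python3 - <<'E'
from h import *
s=sense();p=capture("wrist");save(p,"w3");print(s["position"],s["tool_rot"])
cv2.imwrite("pics/w3c.png",cv2.resize(p["color"][:,:,::-1][0:160,190:390],None,fx=3.75,fy=3.75,interpolation=2))
E
```

```text
t: 6.68
position: [0.5973, 0.0012, 0.1989]
tool_rot: [-1.945, -2.464, 0.0]
force: [-0.5, -0.1, -2.6]
opening: 0.0109
[0.59727162 0.00116087 0.19892904] [-1.94460871e+00 -2.46449293e+00  3.09662462e-04]
```

View pics/w3c.png

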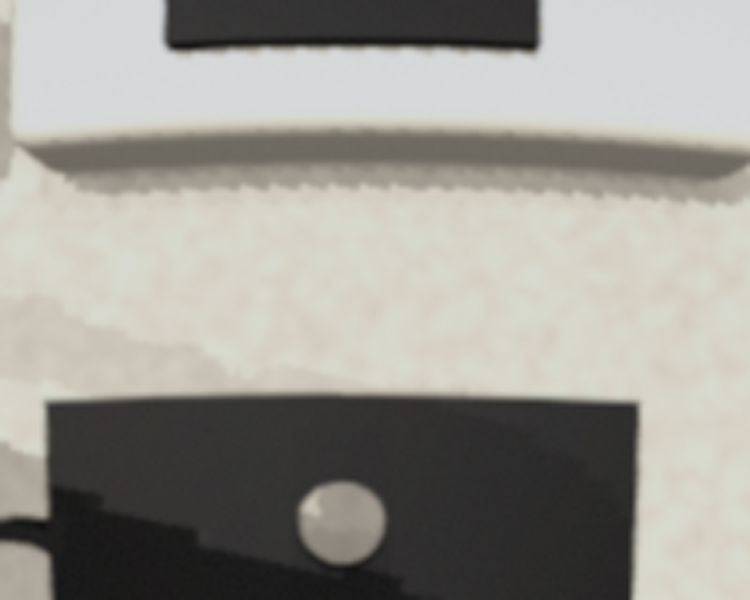

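That backed off too far and only the stage edge shows. I'll go lower and nearer so each pin appears close to the leading hole, one picture per pin.

```bash
cat > shot.py <<'E'
import sys
from h import *
n=sys.argv[1];s=sense();p=capture("wrist");save(p,n)
np.savez("pics/"+n+".npz",K=p["intrinsics"],T=p["T_tool_cam"],pos=s["position"],rot=s["tool_rot"])
E
python3 -m pendant '[[0,0,0,50,0,10,0],[0,0,0,90,0,30,0],[0,0,0,104,0,50,0],[0,0,0,104,0,59,0],[0,0,0,104,0,59,0],[0,0,0,104,0,59,0],[0,0,0,104,0,59,0]]'
python3 shot.py a
python3 -m pendant '[[0,0,0,50,0,0,0],[0,0,0,100,0,0,0],[0,0,0,120,0,0,0],[0,0,0,120,0,0,0],[0,0,0,120,0,0,0],[0,0,0,120,0,0,0]]'
python3 shot.py b
python3 - <<'E'
from h import *
cv2.imwrite("pics/ab.png",np.hstack([cv2.resize(cv2.imread(f"pics/{n}.png")[0:200,180:380],None,fx=2,fy=2,interpolation=2) for n in "ab"]).repeat(1,0))
E
```

```text
t: 7.6
position: [0.5736, 0.1017, 0.1409]
tool_rot: [-1.946, -2.465, -0.001]
force: [0.1, 0.6, -3.2]
opening: 0.0109
t: 8.4
position: [0.5461, 0.2173, 0.141]
tool_rot: [-1.948, -2.463, -0.001]
force: [0.2, -0.2, -3.6]
opening: 0.0111
```

View pics/ab.png

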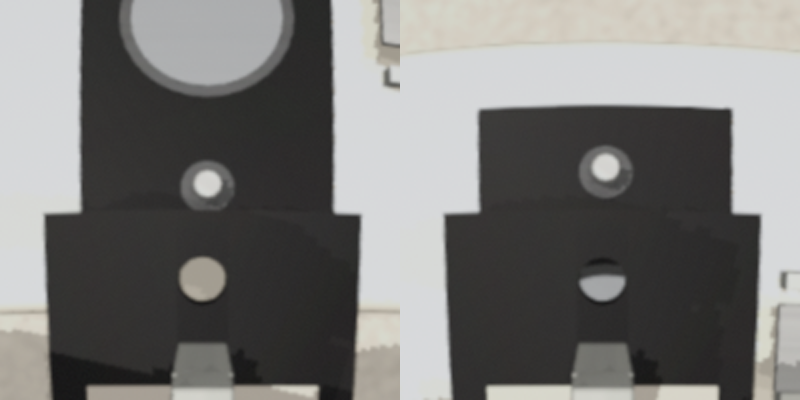

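Both pictures show the pin top as a white disc, at (284,91.5) in a and (282.7,83.5) in b in full-image pixels. The hole is at (281,139.5). I'll refine these with centroids and solve.

```bash
cat > solve.py <<'E'
from h import *
np.set_printoptions(precision=4,suppress=True)
def blob(n,c,f,hw):
    g=cv2.GaussianBlur(cv2.imread(f"pics/{n}.png",0),(3,3),0);x,y=c;sub=g[y-hw:y+hw+1,x-hw:x+hw+1]
    k,l,st,ce=cv2.connectedComponentsWithStats((sub>f).astype(np.uint8));i=l[hw,hw]
    print(n,c,"area",st[i,4],"wh",st[i,2:4],ce[i]+[x-hw,y-hw],sub[hw,hw]);return ce[i]+[x-hw,y-hw]
def L(n):
    d=np.load(f"pics/{n}.npz");return dict(intrinsics=d["K"],T_tool_cam=d["T"]),dict(position=d["pos"],tool_rot=d["rot"])
pa,sa=L("a");pb,sb=L("b")
h=blob("a",(281,140),100,16);A=blob("a",(284,91),170,11);B=blob("b",(283,83),170,11)
zt=sa["position"][2]-.0204
H=onz(pa,h,zt,sa);H2=onz(pb,h,zt,sb)
u1=onz(pa,A,.076,sa);u2=onz(pb,B,.076,sb)
e=u2-u1;m=(u1+u2)/2;ang=np.degrees(np.arctan2(e[1],e[0]));print("near/far pin",u1,u2,np.linalg.norm(e),"mid",m,"ang",ang)
C=R.from_rotvec(sb["tool_rot"]);print("hole in tool (mm)",C.inv().apply(H2-sb["position"])*1e3,R.from_rotvec(sa["tool_rot"]).inv().apply(H-sa["position"])*1e3)
x=C.as_matrix()[:,0];print("tool x ang",np.degrees(np.arctan2(x[1],x[0])))
# frame edges direction in tool
g=cv2.imread("pics/a.png",0)
for rows in((110,170),):
  Lp=[];Rp=[]
  for r in range(*rows,4):
    row=cv2.GaussianBlur(g,(3,3),0)[r].astype(float)
    l=next(c for c in range(281-40,150,-1) if row[c]>110);q=next(c for c in range(281+40,420) if row[c]>110)
    Lp.append(onz(pa,(l+.5,r),zt,sa)[:2]);Rp.append(onz(pa,(q-.5,r),zt,sa)[:2])
  for P in(Lp,Rp):
    v=cv2.fitLine(np.array(P,np.float32),cv2.DIST_HUBER,0,.01,.01).ravel();print("edge ang",np.degrees(np.arctan2(v[1],v[0]))%180)
  print("width",np.linalg.norm(np.mean(Lp,0)-np.mean(Rp,0)),"mid",(np.mean(Lp,0)+np.mean(Rp,0))/2)
E
python3 solve.py
```

```text
a (281, 140) area 393 wh [23 21] [280.7303 138.8626] 158
a (284, 91) area 123 wh [13 12] [283.2195  91.3252] 210
b (283, 83) area 126 wh [13 13] [282.381   82.9762] 210
near/far pin [0.5534 0.1883 0.076 ] [0.5244 0.309  0.076 ] 0.12411616167209846 mid [0.5389 0.2487 0.076 ] ang 103.53394094803997
hole in tool (mm) [62.0568 -1.0774 20.5511] [62.064  -1.0783 20.4791]
tool x ang 103.3107309652877
edge ang 103.18511
edge ang 103.30188
width 0.07892456202760786 mid [0.558  0.1629]
```

Pin spacing measures 124.1 mm, as it should, and the mid-point is (0.5389, 0.2487) at 103.5°. The frame centre sits 1 mm off in tool y. I'll align above the pins, then descend in small steps.

```bash
python3 -m pendant '[[0,0,-0.2,15,0.7,0,0],[0,0,-0.2,32.2,1.3,5,0],[0,0,-0.2,32.2,1.3,15,0],[0,0,-0.2,32.2,1.3,25,0],[0,0,-0.2,32.2,1.3,30,0],[0,0,-0.2,32.2,1.3,32.5,0],[0,0,-0.2,32.2,1.3,32.5,0],[0,0,-0.2,32.2,1.3,32.5,0]]'
python3 - <<'E'
from h import *
goal((.5399,.2489,.1065),13.53)
E
```

```text
t: 9.45
position: [0.5402, 0.249, 0.1088]
tool_rot: [-1.944, -2.467, -0.002]
force: [0.4, 1.1, -2.8]
opening: 0.0113
turn [ 0.02 -0.07 -0.03] | turn [-1.1000e-01 -3.0000e-02  1.7997e+02] | shift [-0.  -0.3  2.3] j6 0.07
```

```bash
python3 -m pendant '[[0,0,0,0,-0.3,0.6,0],[0,0,0,0,-0.3,1.2,0],[0,0,0,0,-0.3,1.8,0],[0,0,0,0,-0.3,2.4,0],[0,0,0,0,-0.3,3,0],[0,0,0,0,-0.3,3.6,0],[0,0,0,0,-0.3,3.6,0]]'
```

```text
t: 10.32
position: [0.5398, 0.2489, 0.1051]
tool_rot: [-1.944, -2.467, -0.001]
force: [-0.1, -0.6, -2.5]
opening: 0.011
```

```bash
python3 -m pendant '[[0,0,0,0,0,0.6,0],[0,0,0,0,0,1.2,0],[0,0,0,0,0,1.8,0],[0,0,0,0,0,2.4,0],[0,0,0,0,0,2.4,0]]'; python3 -m pendant '[[0,0,0,0,0,0.6,0],[0,0,0,0,0,1.2,0],[0,0,0,0,0,1.8,0],[0,0,0,0,0,2.4,0],[0,0,0,0,0,2.4,0]]'
```

```text
t: 10.95
position: [0.5398, 0.2489, 0.1027]
tool_rot: [-1.945, -2.466, -0.001]
force: [0.4, -0.3, -1.7]
opening: 0.0106
t: 11.58
position: [0.5398, 0.2488, 0.1002]
tool_rot: [-1.944, -2.466, -0.001]
force: [0.3, -0.4, -3.3]
opening: 0.0111
```

Both holes are on the pins: it's 6 mm below the tips with no contact force. I'll continue down.

```bash
python3 -m pendant '[[0,0,0,0,0,1,0],[0,0,0,0,0,2,0],[0,0,0,0,0,3,0],[0,0,0,0,0,4,0],[0,0,0,0,0,5,0],[0,0,0,0,0,5,0]]'; python3 -m pendant '[[0,0,0,0,0,1,0],[0,0,0,0,0,2,0],[0,0,0,0,0,3,0],[0,0,0,0,0,4,0],[0,0,0,0,0,5,0],[0,0,0,0,0,5,0]]'
```

```text
t: 12.32
position: [0.5397, 0.2489, 0.0951]
tool_rot: [-1.944, -2.466, -0.001]
force: [-0.4, 0.0, -2.4]
opening: 0.011
t: 13.08
position: [0.5397, 0.2488, 0.09]
tool_rot: [-1.944, -2.466, -0.001]
force: [-0.0, 0.6, -3.1]
opening: 0.011
```

```bash
python3 -m pendant '[[0,0,0,0,0,0.4,0],[0,0,0,0,0,0.8,0],[0,0,0,0,0,1.2,0],[0,0,0,0,0,1.2,0]]'; python3 -m pendant '[[0,0,0,0,0,0.2,0],[0,0,0,0,0,0.4,0],[0,0,0,0,0,0.4,0]]'
```

```text
t: 13.58
position: [0.5396, 0.2488, 0.0888]
tool_rot: [-1.944, -2.466, -0.0]
force: [-0.1, 0.8, -3.0]
opening: 0.0108
t: 13.95
position: [0.5397, 0.2489, 0.0885]
tool_rot: [-1.944, -2.466, -0.001]
force: [-0.7, 0.0, -2.6]
opening: 0.0107
```

```bash
python3 -m pendant '[[0,0,0,0,0,0.2,0],[0,0,0,0,0,0.4,0],[0,0,0,0,0,0.4,0]]'; python3 -m pendant '[[0,0,0,0,0,0.2,0],[0,0,0,0,0,0.4,0],[0,0,0,0,0,0.4,0]]'
```

```text
t: 14.32
position: [0.5396, 0.2489, 0.0884]
tool_rot: [-1.944, -2.466, -0.001]
force: [-2.1, -0.6, 2.0]
opening: 0.0111
t: 14.7
position: [0.5396, 0.2489, 0.0884]
tool_rot: [-1.944, -2.467, -0.001]
force: [-2.8, -0.4, 5.8]
opening: 0.0109
```

It touched at exactly the predicted height, with a gentle few newtons. Release, opening moderately, and rise.

```bash
python3 -m pendant '[[0,0,0,0,0,0,35],[0,0,0,0,0,0,35],[0,0,0,0,0,0,35],[0,0,0,0,0,0,35],[0,0,0,0,0,-10,35],[0,0,0,0,0,-40,35],[0,0,0,0,0,-80,35],[0,0,0,0,0,-120,35],[0,0,0,0,0,-120,35],[0,0,0,0,0,-120,35]]' 40
python3 -m pendant '[[0,0,0,-50,0,0,0],[0,0,0,-90,0,0,0],[0,0,0,-90,0,0,0],[0,0,0,-90,0,0,0],[0,0,0,-90,0,0,0]]'
python3 shot.py c; python3 - <<'E'
from h import *
s=sense();p=capture("wrist")
for r in spot_in("catch_grip",p)[:2]:
    px=(r["location"][1]*560,r["location"][0]*420);print(r["score"],np.round(px),onz(p,px,.09,s))
E
```

```text
t: 15.95
position: [0.5394, 0.2487, 0.2083]
tool_rot: [-1.944, -2.466, -0.001]
force: [0.2, 0.2, -0.5]
opening: 0.0351
t: 16.58
position: [0.5599, 0.1621, 0.2078]
tool_rot: [-1.942, -2.467, 0.0]
force: [0.1, -0.1, 0.5]
opening: -0.0001
0.88 [373.  94.] [0.6095929  0.26952946 0.09      ]
0.47 [332. 105.] [0.57919675 0.25164047 0.09      ]
```

View pics/c.png

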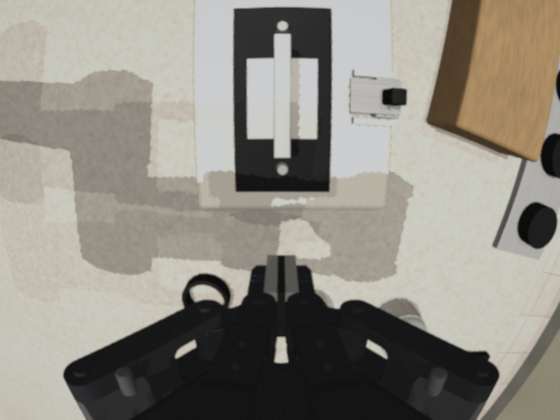

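The picture shows the frame seated, with both pin tips in the holes at (283,26) and (282,169), and the catch still drawn back with its black grip near (396,97). I'll locate the grip by fitting its box.

```bash
cat > grip.py <<'E'
from h import *
from scipy.optimize import minimize
s=sense();p=capture("wrist");g=cv2.cvtColor(p["color"],cv2.COLOR_RGB2GRAY)
x0=onz(p,(396,97),.09,s)[:2];a=np.radians(13.53);U=np.array([np.cos(a),np.sin(a)]);V=np.array([-U[1],U[0]])
m=np.zeros(g.shape,np.uint8);m[80:115,375:415]=(g[80:115,375:415]<85)
n,l,st,ce=cv2.connectedComponentsWithStats(m);k=1+np.argmax(st[1:,4]);m=(l==k);print("blob",st[k],ce[k])
def hull(xy):
    P=[proj(p,np.append(xy+.007*(i*U+j*V),z),s) for i in(-1,1) for j in(-1,1) for z in(.07,.1)]
    return cv2.convexHull(np.array(P,np.float32))
def cost(xy):
    f=np.zeros(g.shape,np.uint8);cv2.fillConvexPoly(f,np.round(hull(xy)*16).astype(int),1,shift=4);f=f>0
    return -(f&m).sum()/(f|m).sum()
best=min(((cost(x0+[i,j]),i,j) for i in np.arange(-.012,.0121,.001) for j in np.arange(-.012,.0121,.001)))
r=x0+best[1:];c=np.array([.5389,.2487]);print("grip",r,"IoU",best[0],"rel pins: x,y",(r-c)@U,(r-c)@V)
goal((r[0],r[1],.16),103.53,s)
E
python3 grip.py
```

```text
blob [382  88  24  18 378] [393.53968254  96.46825397]
grip [0.6270817  0.27320806] IoU -0.72552783109405 rel pins: x,y 0.09146821278555288 0.003197399047461649
turn [ 4.000e-02 -8.000e-02 -8.995e+01] | turn [-8.000e-02 -4.000e-02  9.005e+01] | shift [92.3 91.3 48.2] j6 -0.09
```

```bash
python3 -m pendant '[[0,0,10,20,20,0,40],[0,0,20,40,40,0,40],[0,0,30,60,60,5,40],[0,0,40,80,80,10,40],[0,0,50,92.3,91.3,20,40],[0,0,60,92.3,91.3,30,40],[0,0,70,92.3,91.3,40,40],[0,0,80,92.3,91.3,48,40],[0,0,90,92.3,91.3,48,40],[0,0,90,92.3,91.3,48,40],[0,0,90,92.3,91.3,48,40],[0,0,90,92.3,91.3,48,40]]' 20
python3 shot.py d; python3 - <<'E'
from h import *
s=sense();p=capture("wrist")
for r in spot_in("catch_grip",p)[:2]:
    px=(r["location"][1]*560,r["location"][0]*420);print(r["score"],np.round(px),onz(p,px,.09,s))
print(s["joints"][5], "expected px", proj(p,np.array([.6271,.2732,.1]),s));goal((.6271,.2732,.074),103.53,s)
E
```

```text
t: 18.27
position: [0.6273, 0.2732, 0.1604]
tool_rot: [-3.118, -0.374, 0.0]
force: [0.1, -0.3, 0.5]
opening: 0.0398
0.76 [278. 221.] [0.62784088 0.27494923 0.09      ]
0.24 [281. 223.] [0.62720329 0.27288238 0.09      ]
1.6304091368471278 expected px (np.float64(279.96921495759864), np.float64(227.83898222288707))
turn [-1.0000e-02 -1.0000e-01 -1.7988e+02] | turn [-0.07  0.01  0.12] | shift [-0.1 -0.  86.4] j6 1.63
```

View pics/d.png

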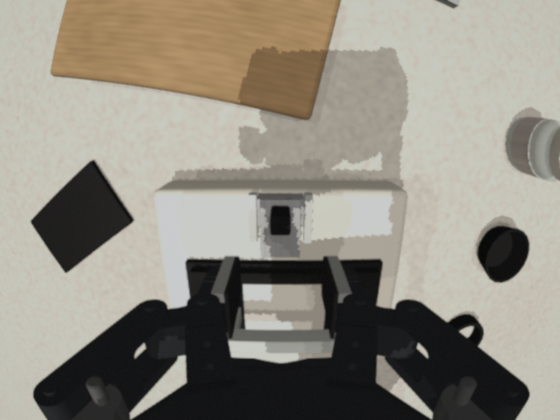

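The grip is at (280,221), centred between the fingers. I'll descend and close.

```bash
python3 -m pendant '[[0,0,0,0,0,30,40],[0,0,0,0,0,60,40],[0,0,0,0,0,75,40],[0,0,0,0,0,84,40],[0,0,0,0,0,84,40],[0,0,0,0,0,84,40],[0,0,0,0,0,84,0],[0,0,0,0,0,84,0],[0,0,0,0,0,84,0],[0,0,0,0,0,84,0],[0,0,0,0,0,84,0]]' 20
```

```text
t: 19.8
position: [0.6275, 0.2739, 0.0772]
tool_rot: [-3.117, -0.373, -0.002]
force: [-2.2, 4.6, 5.8]
opening: 0.0135
```

```bash
python3 -m pendant '[[0,0,0,-4,0,0,0],[0,0,0,-8,0,0,0],[0,0,0,-12,0,0,0],[0,0,0,-16,0,0,0],[0,0,0,-20,0,0,0],[0,0,0,-24,0,0,0],[0,0,0,-27,0,0,0],[0,0,0,-27,0,0,0]]'; python3 -m pendant '[[0,0,0,-1,0,0,0],[0,0,0,-2,0,0,0],[0,0,0,-3,0,0,0],[0,0,0,-3,0,0,0]]'
```

```text
t: 20.8
position: [0.6007, 0.2674, 0.0773]
tool_rot: [-3.117, -0.373, -0.0]
force: [-0.8, 3.2, 3.4]
opening: 0.0135
t: 21.3
position: [0.5977, 0.2667, 0.0773]
tool_rot: [-3.117, -0.373, -0.0]
force: [1.1, 4.3, 3.1]
opening: 0.0138
```

```bash
for i in 1 2 3; do python3 -m pendant '[[0,0,0,-0.7,0,0,0],[0,0,0,-1.5,0,0,0],[0,0,0,-1.5,0,0,0]]' | egrep 'pos|force'; done
```

```text
position: [0.5962, 0.2663, 0.0773]
force: [1.3, 4.3, 2.5]
position: [0.5946, 0.2659, 0.0773]
force: [0.6, 3.9, 3.1]
position: [0.5936, 0.2657, 0.0773]
force: [3.1, 4.8, 0.4]
```

```bash
for i in 1 2; do python3 -m pendant '[[0,0,0,-0.7,0,0,0],[0,0,0,-1.5,0,0,0],[0,0,0,-1.5,0,0,0]]' | egrep 'pos|force'; done
```

```text
position: [0.5936, 0.2657, 0.0773]
force: [7.8, 4.9, -0.9]
position: [0.5936, 0.2657, 0.0773]
force: [8.6, 5.8, -0.8]
```

It's at the stop: 34.9 mm of travel, and the force rises with no further motion. Release, rise and check.

```bash
python3 -m pendant '[[0,0,0,0,0,0,36],[0,0,0,0,0,0,36],[0,0,0,0,0,0,36],[0,0,0,0,0,0,36],[0,0,0,0,0,-15,36],[0,0,0,0,0,-50,36],[0,0,0,0,0,-100,36],[0,0,0,0,0,-150,36],[0,0,0,0,0,-150,36],[0,0,0,0,0,-150,36]]'
python3 -m pendant '[[0,0,0,-50,0,0,36],[0,0,0,-100,0,0,36],[0,0,0,-100,0,0,36],[0,0,0,-100,0,0,36],[0,0,0,-100,0,0,36]]'
python3 shot.py e
```

```text
t: 24.42
position: [0.5922, 0.2649, 0.2276]
tool_rot: [-3.116, -0.372, -0.012]
force: [1.0, -0.6, -0.6]
opening: 0.036
t: 25.05
position: [0.4959, 0.2415, 0.2264]
tool_rot: [-3.116, -0.372, -0.013]
force: [0.1, 0.5, 0.4]
opening: 0.0361
```

View pics/e.png

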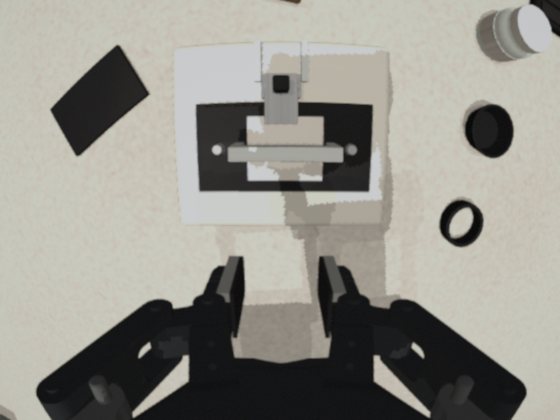

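The picture shows the pins in both holes at (217,150) and (351,150), the frame square on the stage, and the tongue over its edge at (281,110). The robot is clear and the bystanders look undisturbed.

```bash
python3 -c "
from station import hand_in;print(hand_in())"
```

```text
the job is handed in; nothing more can be done
None
```

The frame is hung on both pins and lies flush on the stage, and the catch is slid in to its stop. I handed the job in at about 25 s of the 72 s allowed; no verdict is reported.

- **Frame:** I gripped it by its bar and measured both pins and the leading hole with the wrist camera (pin spacing 124.1 mm against 124 nominal). The holes went over the pins with no contact force. The frame touched the stage at exactly the expected height, where the wrist reading rose to about 6 N upward (about 9 N including the frame's weight) before I let go.
- **Catch:** I gripped it and slid it 34.9 mm, until the wrist force rose to about 10 N with no further motion. It may have started up to 6 mm in, so the measured travel alone doesn't give its reading, but the force rise marks the stop.
- **Final picture:** It shows both pins in the holes, the frame square on the stage, the tongue over the frame's edge and the gripper clear. The bystanders in view (cup, collar, jar, cover) looked undisturbed. The brush and mouse were out of view, but nothing came near them.
- **Weak check:** The box fit I used to locate the catch grip was poor (0.73 overlap). The picture before the grasp showed the grip centred between the fingers, and it closed to 13.5 mm on the 14 mm grip.

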